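# Re-sort the pin vials in the bench rack

## Robot

A 6-joint arm with a two-finger parallel gripper is mounted at the origin on the work surface. World frame = base frame: x ahead of the robot, y to its left, z up, the work surface at z = 0. Lengths are in m, angles in degrees, forces in N, time in s.
With the tool pointing down it reaches from about 0.3 to 0.75 m from the base axis. Payload 8.5 kg.
Tool frame: the origin (TCP) lies at the very end of the fingers, on their centre line; the grasp point (between the pads) lies 19 mm behind it; z points along the fingers, y is the line along which they close (so a half turn about z gives the same grasp; the last joint's range is limited). The gripper opens to 85 mm and grips with 20 to 120 N. Pads are 22 mm wide; open, the fingers measure 114 mm over their backs; the gripper's body (76 mm by 85 mm) begins 54 mm behind the grasp point. The pads swing forward as they close: fully open they stand 13 mm farther back than shut.
Start: joints at [-84.586, 21.807, 74.336, -0, 83.858, -12.336], TCP at [0.168, -0.524, 0.206] pointing down, gripper open.
Joint ranges: [-178.18, 178.18], [-50.72, 133.34], [12.68, 142.11], [-81.47, 261.47], [9.98, 163.14], [-165.26, 165.26]. Speed limits (degrees/s): [136.94, 136.94, 180, 180, 180, 180].

## Interface

Orientations are given as a 3x3 rotation matrix whose columns are the frame's x, y, z axes.
In Python, from rig import observe, cams, ticket gives the robot as it stands.
- The arm moves only by the tool move_arm, never from a script. Its arguments are lists of equal length, an entry for each row: "jaw": the finger opening in cm, from 0 to 8.54; "dp": the shift along the tool's x, y, z in cm, a list of three; "turn": the turn, a rotation vector about the tool's x, y, z in rad, a list of three. In form: {"jaw": [jaw, ...], "dp": [[tx, ty, tz], ...], "turn": [[wx, wy, wz], ...]}. A call has 1 to 12 rows; each row shifts and turns the commanded pose from where the row before left it, along the tool's axes as they then stand; what a row does not reach is not made up. A row lasts 1/12 s, in which the tool goes at most 41.7 mm and 7.16 degrees, less where a joint would pass 70% of its speed; a pose out of reach is approached as far as the arm can. A call is refused whole if a number of a shift passes 4.17 or a number of a turn 0.125, either way. A call with a gripper value outside its range is refused whole. The fingers move at their own pace and stop on an object; "force" is the grip in N (left out, the last holds). Time passes only in rows, so rows that do not move let the fingers close. It gives the time, the measured TCP pose, the force, the opening and the grip force at its end, in the units of the state.
- observe(): the state, without advancing time (a new reading comes with each control period).
- cams.get_image(name): name is "side" or "top"; returns (picture, depth): 400x640x3 uint8, red, green, blue; 400x640 float32, m along the optical axis (not along the pixel's ray), 0 where there is no reading.
- cams.calibration(name): a dict with "vertical_fov" (degrees; the focal length in pixels is half the picture's height over the tangent of half this angle, whatever the lens; pixels are square), "cx", "cy" (the principal point, pixels), "view" (4x4, takes a point from world to camera coordinates). Camera axes: x right, y up, looking along -z (the intrinsics and any distortion apply to the point x, -y, -z); pixel columns grow to the right and rows downward; lengths in m; the calibration is good to about 2 mm. A picture is of the moment at which its call begins. calibration takes no time and is no camera call.
- ticket.close_job(): hands the job in; it is judged then, once.
Trained networks look in the newest picture that a camera, given by its name, has taken for a name from the list of things; names that differ only in an ending like _2 or _b are one class to them, and where a whole thing is asked for, a point or a joint stands for the part that bears it (a point fixed in the world has none). Each returns a list of dicts, best first, with "p" (0 to 1); they miss things now and then, are a little off and sometimes report something else, mostly with a low value. They report only what shows in the picture. A call takes as long as a camera call.
- cams.spot_in(camera, query): "box" ([centre column, centre row, width, height] as shares, 0 to 1, of the picture: columns of its width, rows of its height, round what is visible of it).
- cams.outline_of(camera, query): "mask" (400x640 bool, what is visible of it) and "box" ([centre column, centre row, width, height] as shares, 0 to 1, of the picture: columns of its width, rows of its height, round what is visible of it).
- cams.mark_of(camera, query): "location" ([column, row] as shares, 0 to 1, of the picture: columns of its width, rows of its height: a listed point, or the origin of a listed thing).
The state is a dict: "time_s": time; "q": joint angles; "qvel": joint speeds; "joint_efforts": joint torques, N m; "position": TCP position; "tool_rot": TCP orientation; "ft_force": force on the tool from outside, world axes, zero at the start; "wrist_torque": the same for the moment, N m; "grip_width": finger opening in m; "gripper_force": force on a finger pad.
Only numpy, scipy, OpenCV 4.12 (cv2) and the standard library are available. Lean on these libraries where they do the work, as an engineer would, in place of code of your own. Each camera call takes 0.05 s, during which the arm holds its last target. There are 200 camera calls.

## Task

The pin vials on this bench are in the wrong places: rearrange them so that the yellow-capped vial stands in the yellow socket of the rack, the blue-capped vial in the blue socket, and the black-capped empty vial in either hole of the grey side stand, each fully down in its hole and let go. A free hole may serve as a parking place; keep all vials upright and lower them in rather than dropping them. Leave the red, green and white vials in their sockets and do not shift anything else on the bench.

Things in the scene. Friction and masses are not known exactly. Their poses are not given: they have to be found in the camera images.
- vial_yellow: clear round vial, 28 mm diameter, 115 mm long, about 70 g, with a yellow cap of the same 28 mm diameter over its top 25 mm and brass pins inside; stands upright in a hole. Origin: centre of its underside, z up along its axis (cap at z 90 to 115 mm). It belongs in the yellow socket.
- vial_blue: clear round vial, 28 mm diameter, 115 mm long, about 70 g, with a blue cap of the same 28 mm diameter over its top 25 mm and brass pins inside; stands upright in a hole. Origin: centre of its underside, z up along its axis (cap at z 90 to 115 mm). It belongs in the blue socket.
- vial_empty: clear round vial, 28 mm diameter, 115 mm long, about 70 g, with a black cap of the same 28 mm diameter over its top 25 mm, empty; stands upright in a hole. Origin: centre of its underside, z up along its axis (cap at z 90 to 115 mm). It belongs in the side stand, in either hole.
- vial_red: clear round vial, 28 mm diameter, 115 mm long, about 70 g, with a red cap of the same 28 mm diameter over its top 25 mm and brass pins inside; stands upright in a hole. Origin: centre of its underside, z up along its axis (cap at z 90 to 115 mm). Already in its own socket: leave it there.
- vial_green: clear round vial, 28 mm diameter, 115 mm long, about 70 g, with a green cap of the same 28 mm diameter over its top 25 mm and brass pins inside; stands upright in a hole. Origin: centre of its underside, z up along its axis (cap at z 90 to 115 mm). Already in its own socket: leave it there.
- vial_white: clear round vial, 28 mm diameter, 115 mm long, about 70 g, with a white cap of the same 28 mm diameter over its top 25 mm and brass pins inside; stands upright in a hole. Origin: centre of its underside, z up along its axis (cap at z 90 to 115 mm). Already in its own socket: leave it there.
- socket_yellow_hole0 (a point): centre of the hole's mouth in the top of the yellow socket block of the rack (block 55 x 55 x 50 mm, standing on the rack's 8 mm board, so the mouth is 58 mm above the table). Blind round hole, 31 mm diameter with a 3 mm chamfer, 40 mm deep: a vial fully down has its underside 40 mm below this point and 75 mm standing proud. z up; x, y along the rack's sides. The six blocks fill the rack, 2 by 3 at 56 mm pitch, in any order; the rack is fixed.
- socket_blue_hole0 (a point): centre of the hole's mouth in the top of the blue socket block of the rack (block 55 x 55 x 50 mm, standing on the rack's 8 mm board, so the mouth is 58 mm above the table). Blind round hole, 31 mm diameter with a 3 mm chamfer, 40 mm deep: a vial fully down has its underside 40 mm below this point and 75 mm standing proud. z up; x, y along the rack's sides. The six blocks fill the rack, 2 by 3 at 56 mm pitch, in any order; the rack is fixed.
- socket_red_hole0 (a point): centre of the hole's mouth in the top of the red socket block of the rack (block 55 x 55 x 50 mm, standing on the rack's 8 mm board, so the mouth is 58 mm above the table). Blind round hole, 31 mm diameter with a 3 mm chamfer, 40 mm deep: a vial fully down has its underside 40 mm below this point and 75 mm standing proud. z up; x, y along the rack's sides. The six blocks fill the rack, 2 by 3 at 56 mm pitch, in any order; the rack is fixed.
- socket_green_hole0 (a point): centre of the hole's mouth in the top of the green socket block of the rack (block 55 x 55 x 50 mm, standing on the rack's 8 mm board, so the mouth is 58 mm above the table). Blind round hole, 31 mm diameter with a 3 mm chamfer, 40 mm deep: a vial fully down has its underside 40 mm below this point and 75 mm standing proud. z up; x, y along the rack's sides. The six blocks fill the rack, 2 by 3 at 56 mm pitch, in any order; the rack is fixed.
- socket_white_hole0 (a point): centre of the hole's mouth in the top of the white socket block of the rack (block 55 x 55 x 50 mm, standing on the rack's 8 mm board, so the mouth is 58 mm above the table). Blind round hole, 31 mm diameter with a 3 mm chamfer, 40 mm deep: a vial fully down has its underside 40 mm below this point and 75 mm standing proud. z up; x, y along the rack's sides. The six blocks fill the rack, 2 by 3 at 56 mm pitch, in any order; the rack is fixed.
- stand_hole0 (a point): centre of the mouth of hole 0 of the grey side stand: a fixed block 128 x 66 x 58 mm on the table, left or right of the rack, its two holes 62 mm apart along its length (its x axis). Same hole as in the rack: mouth 58 mm above the table, 31 mm diameter, 3 mm chamfer, 40 mm deep. z up.
- stand_hole1 (a point): centre of the mouth of hole 1 of the grey side stand: a fixed block 128 x 66 x 58 mm on the table, left or right of the rack, its two holes 62 mm apart along its length (its x axis). Same hole as in the rack: mouth 58 mm above the table, 31 mm diameter, 3 mm chamfer, 40 mm deep. z up.
- handle: wooden handle block, the sixth in the rack, fixed: 55 x 55 x 50 mm with an upright 12 mm rod and a black 24 mm ball whose top is 137 mm above the origin. Origin: centre of the block's underside, 8 mm above the table.
- helper: loose holding stand (a 'third hand', 0.9 kg), an obstacle beside the rack: dark foot 80 x 60 x 35 mm (x, y, z), upright 12 mm post to 200 mm height, a cross bar along its x axis at 170 mm height reaching 56 mm either way with clips hanging to 120 mm height. Origin: centre of its underside, z up. Leave it in place.
- spool: loose solder spool stand (0.8 kg), an obstacle beside the rack: green round foot 80 mm across, 60 mm spool up to 75 mm height, thin upright rod with a black ball, 200 mm tall in all. Origin: centre of its underside, z up. Leave it in place.
- tin: loose jar with a steel lid, 68 mm across, 85 mm tall, behind the rack. Origin: centre of its underside, z up. Leave it in place.
- driver: loose screwdriver lying behind the rack, roughly along the table's y; lies along its own x axis, handle to -x, below 40 mm height. Origin: centre of its underside. Leave it in place.

How it is judged (in metres and radians):
At the end, for the whole second after the job is handed in: Yellow, blue, red, green and white vials in the sockets of their colours, empty vial in either stand hole: each within 6 mm of the hole centre, foot 35 mm or more below its mouth, within 0.12 rad of upright, under 0.02 m/s; both loose stands, jar and screwdriver within 20 mm of their start (horizontal distance between vial_yellow and socket_yellow_hole0 below 0.006 m and z of vial_yellow in the frame of socket_yellow_hole0 below -0.035 m and angle between each of vial_yellow, vial_blue, vial_red, vial_green, vial_white's own z axis and vertical below 0.12 rad and linear speed of each of vial_yellow, vial_blue, vial_red, vial_green, vial_white below 0.02 m/s and horizontal distance between vial_blue and socket_blue_hole0 below 0.006 m and z of vial_blue in the frame of socket_blue_hole0 below -0.035 m and ((horizontal distance between vial_empty and stand_hole0 below 0.006 m and z of vial_empty in the frame of stand_hole0 below -0.035 m and angle between vial_empty's own z axis and vertical below 0.12 rad and linear speed of vial_empty below 0.02 m/s) or (horizontal distance between vial_empty and stand_hole1 below 0.006 m and z of vial_empty in the frame of stand_hole1 below -0.035 m and angle between vial_empty's own z axis and vertical below 0.12 rad and linear speed of vial_empty below 0.02 m/s)) and horizontal distance between vial_red and socket_red_hole0 below 0.006 m and z of vial_red in the frame of socket_red_hole0 below -0.035 m and horizontal distance between vial_green and socket_green_hole0 below 0.006 m and z of vial_green in the frame of socket_green_hole0 below -0.035 m and horizontal distance between vial_white and socket_white_hole0 below 0.006 m and z of vial_white in the frame of socket_white_hole0 below -0.035 m and distance of each of helper, spool, tin, driver from where it was at the start of the episode below 0.02 m); the robot touches nothing.
It fails at once if one of the six vials is tipped more than 0.6 rad (34 degrees) from upright (angle between any of vial_yellow, vial_blue, vial_empty, vial_red, vial_green, vial_white's own z axis and vertical above 0.6 rad).
It fails at once if a moved vial goes faster than 0.5 m/s while its foot is lower than 50 mm above the table (dropped or flung inside a hole) ((height (world z) of vial_yellow below 0.05 m and linear speed of vial_yellow above 0.5 m/s) or (height (world z) of vial_blue below 0.05 m and linear speed of vial_blue above 0.5 m/s) or (height (world z) of vial_empty below 0.05 m and linear speed of vial_empty above 0.5 m/s)).
It fails at once if the red, green or white vial is lifted or shifted by more than 15 mm (distance of any of vial_red, vial_green, vial_white from where it was at the start of the episode above 0.015 m).
It fails at once if the holding stand, spool stand, jar or screwdriver is shifted more than 20 mm, or one of the two stands is tipped more than 0.3 rad (distance of any of helper, spool, tin, driver from where it was at the start of the episode above 0.02 m or angle between any of helper, spool's own z axis and vertical above 0.3 rad).
It also fails if it takes over 67 s, if anything falls off the work surface, if the arm or the gripper's body presses on something with over 40 N, if the wrist force passes 120 N, or if a joint passes its speed limit or range.

## Working session

There is one attempt and no reset: what is moved stays moved. The work goes in short steps, Python scripts to look and compute and a tool call to move; the robot and the scene stay as the last step left them, time stands still between calls to the robot, and variables do not carry over. Pictures are saved under pics/ and viewed, at most 10 in all, crops included, and the job is handed in when it is done.

Besides the shell and the picture viewer there is one more tool, called after ">>>" by a JSON object that holds its "name" and its "arguments". move_arm: Moves the arm, as the interface text tells. Its arguments: {"type":"object","properties":{"jaw":{"type":"array","items":{"type":"number"}},"dp":{"type":"array","items":{"type":"array","items":{"type":"number"}}},"turn":{"type":"array","items":{"type":"array","items":{"type":"number"}}},"force":{"type":"number"}},"required":["jaw","dp","turn"]}

```bash
mkdir -p pics; cat > h.py <<'E'
import numpy as np, cv2
from rig import observe, cams, ticket
def K(n):
    c=cams.calibration(n); f=200/np.tan(np.radians(c["vertical_fov"]/2)); return f,c["cx"],c["cy"],np.array(c["view"]),c
def world(n,u,v,d):
    f,cx,cy,V,_=K(n); p=np.array([(u-cx)/f*d,-(v-cy)/f*d,-d,1]); return (np.linalg.inv(V)@p)[:3]
def atz(n,u,v,z):
    a=world(n,u,v,.0); b=world(n,u,v,1.); t=(z-a[2])/(b[2]-a[2]); return a+t*(b-a)
E
python3 - <<'E'
from h import *
for n in("top","side"):
    im,d=cams.get_image(n); cv2.imwrite(f"pics/{n}0.png",im[:,:,::-1]); np.save(n+"0.npy",d); print(n,cams.calibration(n))
for q in ["vial_yellow","vial_blue","vial_empty","vial_red","vial_green","vial_white","socket_yellow_hole0","socket_blue_hole0","socket_red_hole0","socket_green_hole0","socket_white_hole0","stand_hole0","stand_hole1","handle","helper","spool","tin"]:
    r=cams.mark_of("top",q)[:2]
    for x in r: u,v=x["location"][0]*640,x["location"][1]*400; print(q,round(x["p"],2),round(u),round(v),atz("top",u,v,.058 if 'hole' in q else .018).round(3))
print(observe())
E
```

```text
top {'vertical_fov': 57.83055764994825, 'cx': 316.8859197289513, 'cy': 201.36497528314717, 'view': array([[-0.02852481, -0.99941489,  0.01887338, -0.00265391],
       [ 0.99721261, -0.02714953,  0.06949753, -0.56397242],
       [-0.06894447,  0.02080318,  0.99740357, -0.95711231],
       [ 0.        ,  0.        ,  0.        ,  1.        ]])}
side {'vertical_fov': 52.57536248526426, 'cx': 319.9040290044271, 'cy': 197.23274533983502, 'view': array([[-0.6743356 , -0.73842343,  0.00152582,  0.37511987],
       [ 0.55103501, -0.50183297,  0.66672639, -0.35989092],
       [-0.49156069,  0.45043812,  0.74530101, -0.66360494],
       [ 0.        ,  0.        ,  0.        ,  1.        ]])}
vial_yellow 0.75 179 255 [0.431 0.351 0.018]
vial_blue 0.41 296 214 [0.531 0.039 0.018]
vial_blue 0.35 175 257 [0.427 0.363 0.018]
vial_empty 0.49 313 222 [ 0.508 -0.007  0.018]
vial_red 0.66 342 206 [ 0.549 -0.085  0.018]
vial_green 0.61 336 224 [ 0.502 -0.068  0.018]
vial_green 0.52 318 224 [ 0.502 -0.019  0.018]
vial_white 0.53 299 196 [0.579 0.031 0.018]
vial_white 0.49 301 200 [0.57  0.025 0.018]
sock
[... 947 characters left out ...]
.38587842e+01, -1.23361193e+01]), 'qvel': array([-0.06736448, -0.01931713,  0.08474987,  0.0326204 ,  0.04044768,
        0.00489321]), 'joint_efforts': array([-2.66109862e-03, -4.48328876e+01, -2.31463927e+01, -4.07447424e-04,
        5.30073085e-04,  1.49862723e-05]), 'position': array([ 0.1677072 , -0.52378668,  0.20632987]), 'tool_rot': array([[ 9.52382142e-01,  3.04906959e-01,  4.63005654e-05],
       [ 3.04906959e-01, -9.52382143e-01,  1.00111572e-05],
       [ 4.71483032e-05,  4.58291726e-06, -9.99999999e-01]]), 'ft_force': array([-0.38881022,  0.76417055, -0.75004847]), 'wrist_torque': array([0.05092692, 0.03376995, 0.04394835]), 'gripper_force': 0.0, 'grip_width': 0.085516983582518}
```

View pics/top0.png

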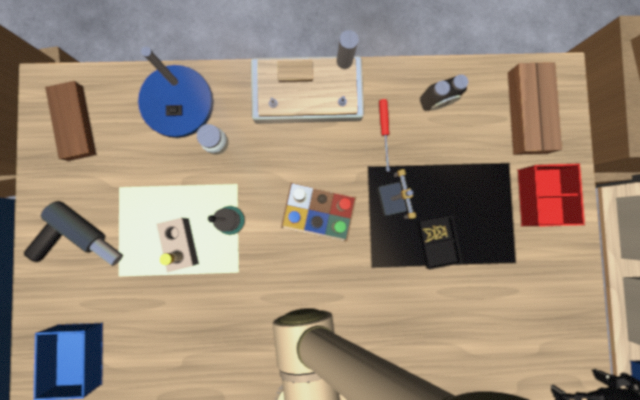

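View pics/side0.png

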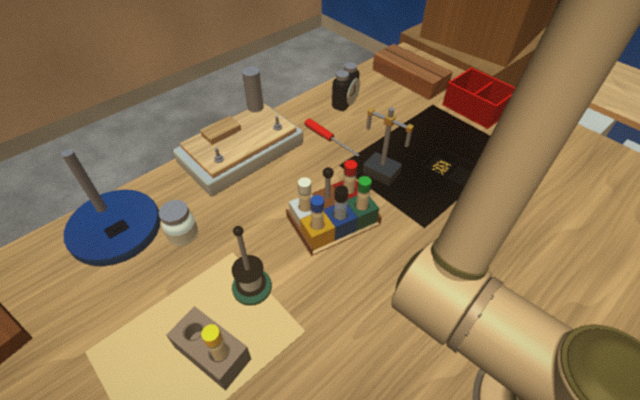

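The yellow vial (top 167,258; side 211,333) is in one stand hole and the other hole (top 172,233) is free. The blue vial (top 294,216; side 318,203) is in the yellow socket and the black vial (top 318,222; side 341,193) is in the blue socket. The order is black→stand, blue→blue, yellow→yellow. Next I measure these accurately.

```bash
cat >> h.py <<'E'
def cloud(n,d):
    f,cx,cy,V,_=K(n); v,u=np.indices(d.shape); X=np.stack([(u-cx)/f*d,-(v-cy)/f*d,-d,np.ones_like(d)],-1)
    W=X@np.linalg.inv(V).T; W[d<=0]=np.nan; return W[...,:3]
E
python3 - <<'E'
from h import *
for n in("top","side"):
    d=np.load(n+"0.npy"); im=cv2.imread(f"pics/{n}0.png"); W=cloud(n,d); x,y,z=np.moveaxis(W,-1,0)
    tab=(abs(x-.4)<.1)&(abs(y-.15)<.05); print(n,"table z",np.nanmedian(z[tab]))
    reg=((x>.38)&(x<.62)&(y>-.12)&(y<.42)&~((abs(x-.518)<.05)&(abs(y-.2)<.06)))
    m=(reg&(z>.120)&(z<.142)).astype(np.uint8)
    k,l,s,c=cv2.connectedComponentsWithStats(m)
    for i in range(1,k):
        if s[i,4]>8:
            P=W[l==i]; a,b=cv2.minEnclosingCircle(P[:,:2].astype(np.float32)); print("cap",s[i,4],c[i].round(1),"circ",np.round(a,4),round(b,4),"mean",P.mean(0).round(4),"raytop",atz(n,*c[i],.133)[:2].round(4), im[l==i].mean(0).round())
    for nm,r in(("stand",(y>.27)&(y<.43)&(x>.36)&(x<.56)),("rack",(y>-.13)&(y<.1)&(x>.42)&(x<.65))):
        P=W[r&(z>.050)&(z<.066)][:,:2]; 
        (a,wh,t)=cv2.minAreaRect(P.astype(np.float32)); print(nm,len(P),np.round(a,4),np.round(wh,4),round(t,1),np.median(W[r&(z>.05)&(z<.066)][:,2]).round(4))
for q in ["vial_yellow","vial_blue","vial_empty","vial_red","vial_green","vial_white","stand_hole0","socket_yellow_hole0","socket_blue_hole0"]:
    for x in cams.mark_of("side",q)[:2]:
        u,v=x["location"][0]*640,x["location"][1]*400; print(q,round(x["p"],2),round(u),round(v),atz("side",u,v,.058 if 'hole' in q else .018).round(3))
for n in("top","side"):
    im=cv2.imread(f"pics/{n}0.png"); 
    if n=="top": a=cv2.resize(im[180:245,270:370],(800,520),interpolation=2); cv2.imwrite("pics/t_rack.png",a)
E
```

```text
top table z 0.0003910064372253941
cap 111 [298.4 193.7] circ [0.5758 0.0273] 0.014 mean [0.5755 0.0275 0.1328] raytop [0.5755 0.0275] [229. 229. 224.]
cap 43 [321.2 198.5] circ [ 0.5627 -0.0268] 0.0119 mean [ 0.562  -0.0264  0.1388] raytop [ 0.5625 -0.0266] [ 67.  83. 102.]
cap 105 [344.  203.6] circ [ 0.5493 -0.0813] 0.0138 mean [ 0.5488 -0.0806  0.1332] raytop [ 0.5488 -0.0806] [ 74.  86. 210.]
cap 110 [293.4 216.5] circ [0.5214 0.0405] 0.0136 mean [0.5213 0.0408 0.1327] raytop [0.5213 0.0407] [202. 143. 111.]
cap 106 [316.3 221.4] circ [ 0.508  -0.0138] 0.0136 mean [ 0.5082 -0.0132  0.1331] raytop [ 0.5082 -0.0132] [77. 74. 77.]
cap 106 [339.1 226.3] circ [ 0.495  -0.0677] 0.0137 mean [ 0.495  -0.0671  0.1334] raytop [ 0.495  -0.0671] [110. 189. 109.]
cap 133 [165.5 258.7] circ [0.4304 0.3446] 0.0147 mean [0.431  0.3422 0.1323] raytop [0.431 0.342] [122. 219. 216.]
stand 1074 [0.4608 0.3511] [0.1278 0.0683] 12.4 0.0583
rack 1991 [ 0.5354 -0.0201] [0.1672 0.111 ] 76.1 0.0583
side table z -0.000708103935277371
cap 135 [349.9 166. ] circ [ 0.5483 -0.0802] 0.0146 mean [ 0.5465 -0.078 
[... 840 characters left out ...]
5349 -0.0197] [0.1684 0.1134] 76.0 0.0572
vial_yellow 0.8 228 358 [0.426 0.337 0.018]
vial_yellow 0.38 337 226 [ 0.509 -0.008  0.018]
vial_blue 0.87 318 233 [0.522 0.037 0.018]
vial_blue 0.51 346 200 [ 0.55  -0.077  0.018]
vial_empty 0.61 339 223 [ 0.511 -0.017  0.018]
vial_red 0.82 350 199 [ 0.544 -0.087  0.018]
vial_green 0.79 360 213 [ 0.499 -0.072  0.018]
vial_green 0.48 317 235 [0.52  0.041 0.018]
vial_white 0.57 306 217 [0.572 0.027 0.018]
stand_hole0 0.83 218 352 [0.429 0.346 0.058]
stand_hole0 0.57 192 332 [0.49  0.36  0.058]
socket_yellow_hole0 0.73 317 225 [0.518 0.045 0.058]
socket_blue_hole0 0.71 339 211 [ 0.514 -0.017  0.058]
socket_blue_hole0 0.46 330 141 [ 0.696 -0.161  0.058]
```

View pics/t_rack.png

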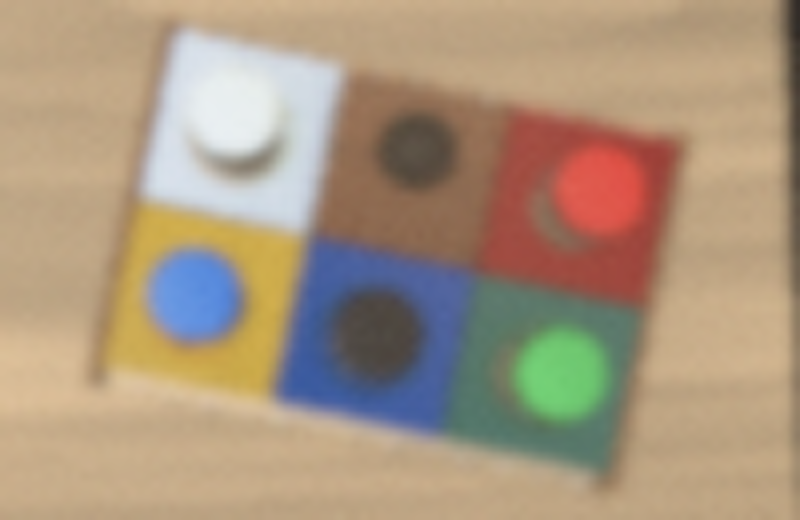

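The crop confirms the layout: the blue cap (195,295) is on the yellow socket and the black cap (378,335) is on the blue socket. Both cameras and the geometry agree on blue socket (.508,−.013), yellow socket (.5213,.041), free stand hole (.491,.3577) and yellow's stand hole (.4304,.3445). I'll keep the tool y axis at yaw −14° throughout, along the rack's short side.

>>> {"name": "move_arm", "arguments": {"jaw": [4.2,4.2,4.2,4.2,4.2,4.2,4.2,4.2,4.2,4.2], "dp": [[0,0,0],[0,0,0],[0,0,0],[0,0,0],[0,0,0],[0,0,0],[0,0,0],[0,0,0],[0,0,0],[0,0,0]], "turn": [[0,0,-0.113],[0,0,-0.113],[0,0,-0.113],[0,0,-0.113],[0,0,-0.113],[0,0,-0.113],[0,0,-0.113],[0,0,-0.113],[0,0,-0.113],[0,0,0]], "force": 40}}

```text
time_s: 2.23
position: [0.1677, -0.5238, 0.2063]
tool_rot: [[0.238, 0.971, 0.0], [0.971, -0.238, -0.0], [-0.0, 0.0, -1.0]]
ft_force: [-0.6, -0.0, -0.1]
grip_width: 0.0424
gripper_force: 0.0
```

>>> {"name": "move_arm", "arguments": {"jaw": [4.2,4.2,4.2,4.2,4.2,4.2,4.2,4.2,4.2,4.2,4.2,4.2], "dp": [[3.6,1.3,0],[3.6,1.3,0],[3.6,1.3,0],[3.6,1.3,0],[3.6,1.3,0],[3.6,1.3,0],[3.6,1.3,0],[3.6,1.3,0],[3.6,1.3,0],[3.6,1.3,0],[3.6,1.3,0],[3.6,1.3,0]], "turn": [[0,0,0],[0,0,0],[0,0,0],[0,0,0],[0,0,0],[0,0,0],[0,0,0],[0,0,0],[0,0,0],[0,0,0],[0,0,0],[0,0,0]]}}

```text
time_s: 3.23
position: [0.4241, -0.1405, 0.2066]
tool_rot: [[0.246, 0.969, 0.001], [0.969, -0.246, -0.0], [-0.0, 0.001, -1.0]]
ft_force: [0.5, -0.3, -0.8]
grip_width: 0.0419
gripper_force: 0.0
```

>>> {"name": "move_arm", "arguments": {"jaw": [4.2,4.2,4.2,4.2,4.2], "dp": [[3.6,1.3,0],[3.6,1.3,0],[3.6,1.3,0],[3.6,1.3,0],[0,0,0]], "turn": [[0,0,0],[0,0,0],[0,0,0],[0,0,0],[0,0,0]]}}

```text
time_s: 3.65
position: [0.5109, -0.0104, 0.2061]
tool_rot: [[0.24, 0.971, 0.001], [0.971, -0.24, 0.001], [0.002, 0.001, -1.0]]
ft_force: [-0.5, -0.2, -1.1]
grip_width: 0.0419
gripper_force: 0.0
```

>>> {"name": "move_arm", "arguments": {"jaw": [4.2,4.2,4.2,4.2,4.2,4.2,4.2,2.5,2.5,2.5,2.5,2.5], "dp": [[-0.34,-0.21,0],[0,0,2],[0,0,3],[0,0,3],[0,0,2],[0,0,1],[0,0,0],[0,0,0],[0,0,0],[0,0,0],[0,0,0],[0,0,0]], "turn": [[0,0,0],[0,0,0],[0,0,0],[0,0,0],[0,0,0],[0,0,0],[0,0,0],[0,0,0],[0,0,0],[0,0,0],[0,0,0],[0,0,0]], "force": 40}}

```text
time_s: 4.65
position: [0.5062, -0.0181, 0.0971]
tool_rot: [[0.242, 0.97, 0.002], [0.97, -0.242, -0.0], [-0.0, 0.002, -1.0]]
ft_force: [-1.0, 0.3, 3.4]
grip_width: 0.0256
gripper_force: 39.7
```

```bash
python3 - <<'E'
from h import *
s=observe(); print(s["position"],s["grip_width"],s["gripper_force"],s["ft_force"],s["wrist_torque"],s["qvel"].round(2))
im,d=cams.get_image("side"); s=observe(); print(s["position"],s["grip_width"])
cv2.imwrite("pics/s1.png",cv2.resize(im[100:260,260:440,::-1],(675,600),interpolation=2))
E
```

```text
[ 0.50615855 -0.01806381  0.09712306] 0.025618096387568918 39.699071645736694 [-0.97081572  0.34555007  3.4495107 ] [ 0.05351877  0.08749506 -0.05595632] [ 0.17  0.09 -0.1  -0.02 -0.01 -0.04]
[ 0.50619678 -0.01806586  0.09709533] 0.025863335215554898
```

View pics/s1.png

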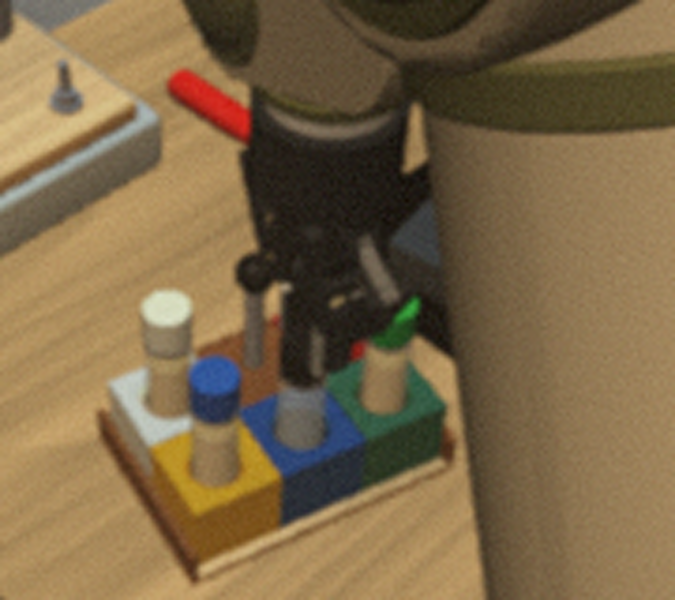

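The fingers straddle the black vial (cap hidden at about 303,360 in the crop), but 5 mm off centre: my last reading was taken before the arm had settled. I'll open, recentre and close again.

>>> {"name": "move_arm", "arguments": {"jaw": [4.2,4.2,4.2,4.2,4.2,4.2,2.5,2.5,2.5,2.5,2.5], "dp": [[0,0,0],[0,0,0],[0,0,0],[0.5,0.1,0],[0,0,0],[0,0,0],[0,0,0],[0,0,0],[0,0,0],[0,0,0],[0,0,0]], "turn": [[0,0,0],[0,0,0],[0,0,0],[0,0,0],[0,0,0],[0,0,0],[0,0,0],[0,0,0],[0,0,0],[0,0,0],[0,0,0]], "force": 40}}

```text
time_s: 5.62
position: [0.5081, -0.0134, 0.0965]
tool_rot: [[0.242, 0.97, 0.0], [0.97, -0.242, -0.0], [-0.0, 0.0, -1.0]]
ft_force: [0.4, 0.6, 1.8]
grip_width: 0.0261
gripper_force: 39.3
```

>>> {"name": "move_arm", "arguments": {"jaw": [2.5,2.5,2.5,2.5,2.5,2.5,2.5,2.5,2.5,2.5], "dp": [[0,0,-0.5],[0,0,-1],[0,0,-1.5],[0,0,-2],[0,0,-2.5],[0,0,-2.5],[0,0,-2.5],[0,0,-2],[0,0,-1],[0,0,0]], "turn": [[0,0,0],[0,0,0],[0,0,0],[0,0,0],[0,0,0],[0,0,0],[0,0,0],[0,0,0],[0,0,0],[0,0,0]]}}

```text
time_s: 6.45
position: [0.5086, -0.0134, 0.2537]
tool_rot: [[0.242, 0.97, 0.004], [0.97, -0.242, -0.001], [-0.0, 0.004, -1.0]]
ft_force: [-0.4, -0.4, -1.0]
grip_width: 0.0261
gripper_force: 39.4
```

>>> {"name": "move_arm", "arguments": {"jaw": [2.5,2.5,2.5,2.5,2.5,2.5,2.5,2.5,2.5,2.5,2.5,2.5], "dp": [[1.3,-1.1,0],[2.6,-2.3,0],[2.6,-2.3,0],[2.6,-2.3,0],[2.6,-2.3,0],[2.6,-2.3,0],[2.6,-2.2,0],[2.5,0,0],[3.5,1,0],[3.5,1,0],[3.5,1,0],[2.5,1,0]], "turn": [[0,0,0],[0,0,0],[0,0,0],[0,0,0],[0,0,0],[0,0,0],[0,0,0],[0,0,0],[0,0,0],[0,0,0],[0,0,0],[0,0,0]]}}

```text
time_s: 7.45
position: [0.4815, 0.3296, 0.2498]
tool_rot: [[0.24, 0.971, -0.002], [0.971, -0.24, -0.0], [-0.001, -0.002, -1.0]]
ft_force: [-0.1, -0.1, -0.6]
grip_width: 0.0263
gripper_force: 39.6
```

>>> {"name": "move_arm", "arguments": {"jaw": [2.5,2.5,2.5,2.5,2.5,2.5], "dp": [[2,1,0],[1.2,0.4,0],[0,0,0],[0,0,0],[0,0,0],[0,0,0]], "turn": [[0,0,0],[0,0,0],[0,0,0],[0,0,0],[0,0,0],[0,0,0]]}}

```text
time_s: 7.95
position: [0.5023, 0.3541, 0.2514]
tool_rot: [[0.242, 0.97, -0.0], [0.97, -0.242, -0.0], [-0.0, -0.0, -1.0]]
ft_force: [-0.1, 0.0, -0.4]
grip_width: 0.0262
gripper_force: 39.6
```

>>> {"name": "move_arm", "arguments": {"jaw": [2.5,2.5,2.5,2.5,2.5,2.5,2.5,2.5,2.5,2.5], "dp": [[0.08,-0.6,0],[0,-0.59,1],[0,0,2],[0,0,2.5],[0,0,2.5],[0,0,1.5],[0,0,1],[0,0,0],[0,0,0],[0,0,0]], "turn": [[0,0,0],[0,0,0],[0,0,0],[0,0,0],[0,0,0],[0,0,0],[0,0,0],[0,0,0],[0,0,0],[0,0,0]]}}

```text
time_s: 8.78
position: [0.4919, 0.3588, 0.1478]
tool_rot: [[0.242, 0.97, 0.002], [0.97, -0.242, 0.001], [0.002, 0.002, -1.0]]
ft_force: [0.3, -0.0, -0.8]
grip_width: 0.026
gripper_force: 39.6
```

```bash
python3 - <<'E'
from h import *
print(observe()["position"])
im,d=cams.get_image("side")
cv2.imwrite("pics/s2.png",cv2.resize(im[240:400,110:290,::-1],(675,600),interpolation=2))
E
```

```text
[0.49185843 0.35875853 0.1478079 ]
```

View pics/s2.png

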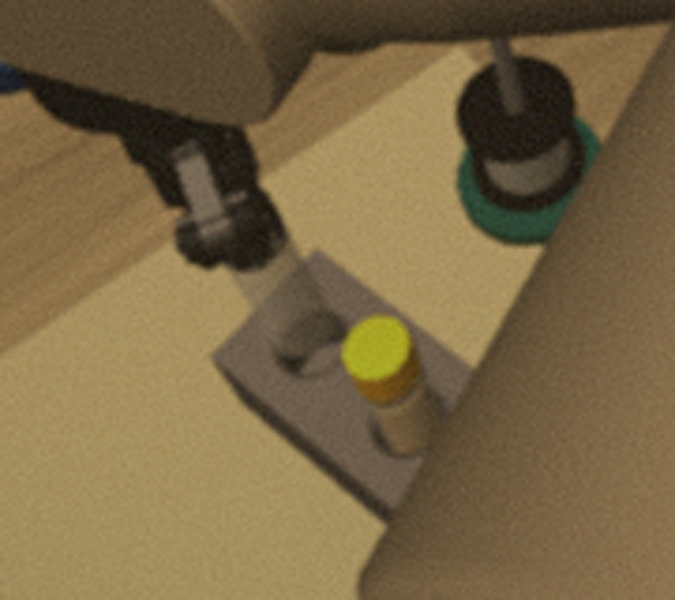

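The black vial's foot is over the free hole (crop 310,340). I'll shift about 1 mm and lower it gently.

>>> {"name": "move_arm", "arguments": {"jaw": [2.5,2.5,2.5,2.5,2.5,2.5,2.5,2.5,2.5,2.5,2.5], "dp": [[-0.13,-0.06,0.5],[0,0,0.6],[0,0,0.6],[0,0,0.6],[0,0,0.6],[0,0,0.6],[0,0,0.6],[0,0,0.4],[0,0,0.3],[0,0,0],[0,0,0]], "turn": [[0,0,0],[0,0,0],[0,0,0],[0,0,0],[0,0,0],[0,0,0],[0,0,0],[0,0,0],[0,0,0],[0,0,0],[0,0,0]]}}

```text
time_s: 9.75
position: [0.4906, 0.3574, 0.0983]
tool_rot: [[0.242, 0.97, 0.0], [0.97, -0.242, 0.0], [0.0, 0.0, -1.0]]
ft_force: [0.0, -0.1, -0.4]
grip_width: 0.0261
gripper_force: 39.6
```

>>> {"name": "move_arm", "arguments": {"jaw": [2.5,2.5,4.2,4.2,4.2,4.2,4.2,4.2,4.2,4.2,4.2,4.2], "dp": [[0,0,0.2],[0,0,0],[0,0,0],[0,0,0],[0,0,0],[0,0,-0.5],[0,0,-2],[0,0,-3],[0,0,-3.5],[0,0,-3.5],[0,0,-2.5],[0,0,0]], "turn": [[0,0,0],[0,0,0],[0,0,0],[0,0,0],[0,0,0],[0,0,0],[0,0,0],[0,0,0],[0,0,0],[0,0,0],[0,0,0],[0,0,0]]}}

```text
time_s: 10.75
position: [0.4919, 0.3582, 0.2528]
tool_rot: [[0.241, 0.97, 0.01], [0.97, -0.241, 0.005], [0.007, 0.008, -1.0]]
ft_force: [-0.3, 0.6, 0.7]
grip_width: 0.0415
gripper_force: 0.0
```

```bash
cat > caps.py <<'E'
from h import *
print(observe()["position"])
for n in("top","side"):
    im,d=cams.get_image(n); W=cloud(n,d); x,y,z=np.moveaxis(W,-1,0)
    m=((x>.38)&(x<.62)&(y>-.12)&(y<.42)&~((abs(x-.518)<.05)&(abs(y-.2)<.06))&(z>.118)&(z<.155)).astype(np.uint8)
    k,l,s,c=cv2.connectedComponentsWithStats(m)
    for i in range(1,k):
        if s[i,4]>15:
            P=W[l==i]; a,b=cv2.minEnclosingCircle(P[:,:2].astype(np.float32)); print(n,s[i,4],np.round(a,4),round(b,4),"ztop",np.percentile(P[:,2],90).round(4),im[l==i].mean(0).round())
E
python3 caps.py
```

```text
[0.49194712 0.35815812 0.25281394]
top 111 [0.5758 0.0275] 0.014 ztop 0.1354 [226. 231. 231.]
top 79 [ 0.5624 -0.0266] 0.0118 ztop 0.1456 [97. 82. 67.]
top 107 [ 0.5489 -0.0812] 0.014 ztop 0.1353 [211.  88.  76.]
top 109 [0.5215 0.0407] 0.0136 ztop 0.1348 [113. 145. 204.]
top 108 [ 0.4949 -0.0676] 0.0137 ztop 0.1348 [110. 191. 112.]
top 133 [0.491  0.3572] 0.0141 ztop 0.1352 [98. 94. 86.]
top 135 [0.4308 0.3441] 0.014 ztop 0.135 [217. 219. 123.]
side 293 [0.4912 0.3589] 0.0145 ztop 0.1332 [54. 45. 30.]
side 312 [0.4306 0.3446] 0.0142 ztop 0.1331 [170. 159.  40.]
```

The empty vial is seated: its cap is at (.491,.358) with the top at .134, the same height as the others. Blue is next.

>>> {"name": "move_arm", "arguments": {"jaw": [4.2,4.2,4.2,4.2,4.2,4.2,4.2,4.2,4.2,4.2,4.2,4.2], "dp": [[-3,1.07,0],[-3,1.07,0],[-3,1.07,0],[-3,1.07,0],[-3,1.07,0],[-3,1.07,0],[-3,1.07,0],[-3,1.07,0],[-3,1.07,0],[-3,1.07,0],[0,0,2],[0,0,2]], "turn": [[0,0,0],[0,0,0],[0,0,0],[0,0,0],[0,0,0],[0,0,0],[0,0,0],[0,0,0],[0,0,0],[0,0,0],[0,0,0],[0,0,0]]}}

```text
time_s: 11.85
position: [0.5217, 0.0387, 0.205]
tool_rot: [[0.245, 0.97, -0.001], [0.97, -0.245, 0.0], [-0.0, -0.001, -1.0]]
ft_force: [0.6, 1.2, 0.2]
grip_width: 0.042
gripper_force: 0.0
```

>>> {"name": "move_arm", "arguments": {"jaw": [4.2,4.2,4.2,4.2,4.2,4.2], "dp": [[0,0,3],[0,0,1],[0,0,0],[0,0,0],[0,0,0],[0,0,0]], "turn": [[0,0,0],[0,0,0],[0,0,0],[0,0,0],[0,0,0],[0,0,0]]}}

```text
time_s: 12.35
position: [0.5223, 0.0405, 0.1672]
tool_rot: [[0.241, 0.97, 0.002], [0.97, -0.241, -0.0], [0.0, 0.002, -1.0]]
ft_force: [0.0, 0.8, -1.2]
grip_width: 0.0423
gripper_force: 0.0
```

>>> {"name": "move_arm", "arguments": {"jaw": [4.2,4.2,4.2,4.2,4.2,4.2,4.2,2.5,2.5,2.5,2.5,2.5], "dp": [[0,-0.08,1],[0,0,2],[0,0,2],[0,0,1.3],[0,0,0.75],[0,0,0],[0,0,0],[0,0,0],[0,0,0],[0,0,0],[0,0,0],[0,0,0]], "turn": [[0,0,0],[0,0,0],[0,0,0],[0,0,0],[0,0,0],[0,0,0],[0,0,0],[0,0,0],[0,0,0],[0,0,0],[0,0,0],[0,0,0]], "force": 40}}

```text
time_s: 13.35
position: [0.5219, 0.0405, 0.0971]
tool_rot: [[0.242, 0.97, 0.003], [0.97, -0.242, -0.0], [0.0, 0.003, -1.0]]
ft_force: [-0.4, 0.2, 6.6]
grip_width: 0.0263
gripper_force: 39.2
```

>>> {"name": "move_arm", "arguments": {"jaw": [2.5,2.5,2.5,2.5,2.5,2.5,2.5,2.5,2.5,2.5,2.5,2.5], "dp": [[0,0,-0.5],[0,0,-1],[0,0,-1.5],[0,0,-1.5],[0,0,-1.5],[0,0,0],[-1.5,0,0],[-2,0,0],[-1.56,-0.05,0],[-0.5,0,0],[0,0,0],[0,0,0]], "turn": [[0,0,0],[0,0,0],[0,0,0],[0,0,0],[0,0,0],[0,0,0],[0,0,0],[0,0,0],[0,0,0],[0,0,0],[0,0,0],[0,0,0]]}}

```text
time_s: 14.35
position: [0.5072, -0.0129, 0.1556]
tool_rot: [[0.242, 0.97, -0.0], [0.97, -0.242, 0.0], [0.0, -0.0, -1.0]]
ft_force: [0.6, 0.7, -0.3]
grip_width: 0.026
gripper_force: 39.4
```

>>> {"name": "move_arm", "arguments": {"jaw": [2.5,2.5,2.5], "dp": [[0,0,0],[0,0,0],[0,0,0]], "turn": [[0,0,0],[0,0,0],[0,0,0]]}}

```text
time_s: 14.6
position: [0.5073, -0.0126, 0.1558]
tool_rot: [[0.241, 0.971, -0.0], [0.971, -0.241, 0.0], [0.0, -0.0, -1.0]]
ft_force: [0.6, 0.1, -1.3]
grip_width: 0.0261
gripper_force: 39.4
```

```bash
python3 - <<'E'
from h import *
print(observe()["position"])
im,d=cams.get_image("side")
cv2.imwrite("pics/s3.png",cv2.resize(im[100:260,260:440,::-1],(675,600),interpolation=2))
E
```

```text
[ 0.50727336 -0.01258519  0.15575429]
```

View pics/s3.png

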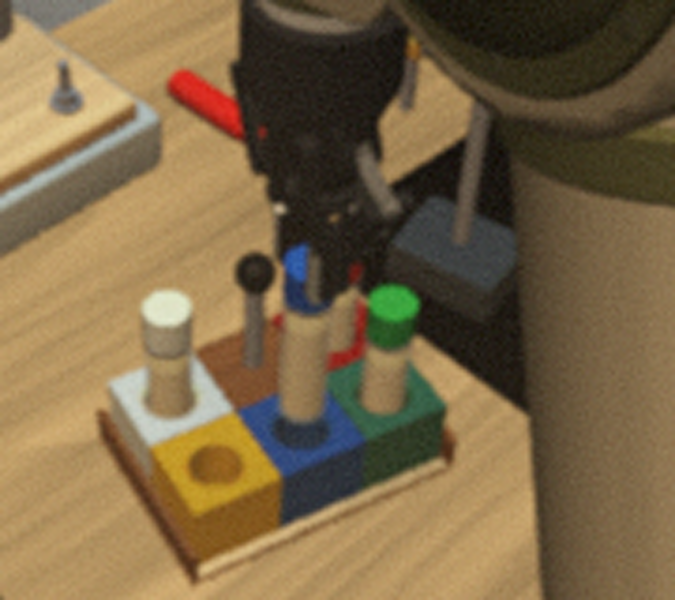

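The blue vial hangs upright just above the blue hole (foot about 303,415; hole 302,430) and the yellow socket is empty. Lowering it now.

>>> {"name": "move_arm", "arguments": {"jaw": [2.5,2.5,2.5,2.5,2.5,2.5,2.5,2.5,2.5,2.5,2.5,2.5], "dp": [[-0.05,0.08,0.5],[0,0,0.6],[0,0,0.6],[0,0,0.6],[0,0,0.6],[0,0,0.6],[0,0,0.6],[0,0,0.6],[0,0,0.6],[0,0,0.4],[0,0,0.15],[0,0,0]], "turn": [[0,0,0],[0,0,0],[0,0,0],[0,0,0],[0,0,0],[0,0,0],[0,0,0],[0,0,0],[0,0,0],[0,0,0],[0,0,0],[0,0,0]]}}

```text
time_s: 15.65
position: [0.5079, -0.0139, 0.0973]
tool_rot: [[0.242, 0.97, 0.0], [0.97, -0.242, -0.0], [-0.0, 0.0, -1.0]]
ft_force: [0.4, 0.4, -0.2]
grip_width: 0.0262
gripper_force: 39.4
```

Release, go up to z≈.25, then across to the yellow vial at (.4306,.3445).

>>> {"name": "move_arm", "arguments": {"jaw": [2.5,4.2,4.2,4.2,4.2,4.2,4.2,4.2,4.2,4.2,4.2], "dp": [[0,0,0.05],[0,0,0],[0,0,0],[0,0,0],[0,0,-0.5],[0,0,-2],[0,0,-3],[0,0,-3.5],[0,0,-3.5],[0,0,-2.5],[0,0,0]], "turn": [[0,0,0],[0,0,0],[0,0,0],[0,0,0],[0,0,0],[0,0,0],[0,0,0],[0,0,0],[0,0,0],[0,0,0],[0,0,0]]}}

```text
time_s: 16.57
position: [0.5095, -0.0143, 0.2525]
tool_rot: [[0.241, 0.97, 0.01], [0.97, -0.241, -0.003], [-0.0, 0.01, -1.0]]
ft_force: [0.3, -0.3, 0.2]
grip_width: 0.0421
gripper_force: 0.0
```

```bash
python3 caps.py
```

```text
[ 0.50952466 -0.01426916  0.25245666]
top 134 [0.4913 0.3571] 0.0142 ztop 0.1349 [92. 89. 82.]
top 134 [0.4309 0.3445] 0.0144 ztop 0.135 [211. 214. 118.]
side 145 [ 0.5487 -0.0803] 0.0143 ztop 0.1331 [184.  42.  30.]
side 107 [ 0.5615 -0.025 ] 0.0113 ztop 0.1436 [72. 59. 42.]
side 156 [ 0.4941 -0.0666] 0.0146 ztop 0.1333 [ 60. 138.  55.]
side 156 [0.5751 0.0286] 0.0147 ztop 0.1335 [202. 197. 168.]
side 166 [ 0.5075 -0.0132] 0.0144 ztop 0.1333 [ 59.  82. 136.]
side 292 [0.4911 0.358 ] 0.0144 ztop 0.1332 [74. 63. 43.]
side 310 [0.4302 0.3449] 0.0142 ztop 0.1334 [212. 200.  56.]
```

>>> {"name": "move_arm", "arguments": {"jaw": [4.2,4.2,4.2,4.2,4.2,4.2,4.2,4.2,4.2,4.2,4.2,4.2], "dp": [[3.29,-1.62,0],[3.29,-1.62,0],[3.29,-1.62,0],[3.29,-1.62,0],[3.29,-1.62,0],[3.29,-1.62,0],[3.29,-1.62,0],[3.29,-1.62,0],[3.29,-1.62,0],[3.29,-1.62,0],[0,0,2],[0,0,3]], "turn": [[0,0,0],[0,0,0],[0,0,0],[0,0,0],[0,0,0],[0,0,0],[0,0,0],[0,0,0],[0,0,0],[0,0,0],[0,0,0],[0,0,0]]}}

```text
time_s: 17.67
position: [0.4298, 0.3466, 0.1967]
tool_rot: [[0.238, 0.971, 0.002], [0.971, -0.238, 0.001], [0.002, 0.002, -1.0]]
ft_force: [1.1, 0.3, -0.8]
grip_width: 0.0421
gripper_force: 0.0
```

>>> {"name": "move_arm", "arguments": {"jaw": [4.2,4.2,4.2,4.2,4.2,4.2], "dp": [[0,0,2],[0,0,1],[0,0,0],[0,0,0],[0,0,0],[0,0,0]], "turn": [[0,0,0],[0,0,0],[0,0,0],[0,0,0],[0,0,0],[0,0,0]]}}

```text
time_s: 18.17
position: [0.4304, 0.3446, 0.1675]
tool_rot: [[0.242, 0.97, 0.001], [0.97, -0.242, 0.001], [0.001, 0.001, -1.0]]
ft_force: [-0.6, 0.1, -0.3]
grip_width: 0.0422
gripper_force: 0.0
```

>>> {"name": "move_arm", "arguments": {"jaw": [4.2,4.2,4.2,4.2,4.2,4.2,4.2,2.5,2.5,2.5,2.5,2.5], "dp": [[0,0,1],[0,0,2],[0,0,2],[0,0,1.3],[0,0,0.75],[0,0,0],[0,0,0],[0,0,0],[0,0,0],[0,0,0],[0,0,0],[0,0,0]], "turn": [[0,0,0],[0,0,0],[0,0,0],[0,0,0],[0,0,0],[0,0,0],[0,0,0],[0,0,0],[0,0,0],[0,0,0],[0,0,0],[0,0,0]], "force": 40}}

```text
time_s: 19.17
position: [0.4308, 0.3449, 0.0977]
tool_rot: [[0.242, 0.97, 0.003], [0.97, -0.242, 0.001], [0.002, 0.002, -1.0]]
ft_force: [0.1, 0.4, 6.8]
grip_width: 0.026
gripper_force: 39.3
```

>>> {"name": "move_arm", "arguments": {"jaw": [2.5,2.5,2.5,2.5,2.5,2.5,2.5,2.5,2.5,2.5], "dp": [[0,0,-0.5],[0,0,-1],[0,0,-1.5],[0,0,-2],[0,0,-2.5],[0,0,-2.5],[0,0,-2.5],[0,0,-2],[0,0,-1],[0,0,0]], "turn": [[0,0,0],[0,0,0],[0,0,0],[0,0,0],[0,0,0],[0,0,0],[0,0,0],[0,0,0],[0,0,0],[0,0,0]]}}

```text
time_s: 20.0
position: [0.4307, 0.3449, 0.2545]
tool_rot: [[0.241, 0.97, 0.005], [0.97, -0.241, 0.002], [0.003, 0.004, -1.0]]
ft_force: [-0.1, -0.5, -0.6]
grip_width: 0.0258
gripper_force: 39.4
```

>>> {"name": "move_arm", "arguments": {"jaw": [2.5,2.5,2.5,2.5,2.5,2.5,2.5,2.5,2.5,2.5,2.5,2.5], "dp": [[-2,0.2,0],[-3.7,0.2,0],[-3.7,0.2,0],[-3.7,0.2,0],[-3.65,0.2,0],[-1.75,2.5,0],[-1.75,2.5,0],[-1.75,2.5,0],[-1.75,2.5,0],[-1.75,2.5,0],[-1,1.5,0],[-0.8,1.1,0]], "turn": [[0,0,0],[0,0,0],[0,0,0],[0,0,0],[0,0,0],[0,0,0],[0,0,0],[0,0,0],[0,0,0],[0,0,0],[0,0,0],[0,0,0]]}}

```text
time_s: 21.0
position: [0.521, 0.0392, 0.2504]
tool_rot: [[0.243, 0.97, -0.002], [0.97, -0.243, 0.0], [-0.0, -0.002, -1.0]]
ft_force: [0.3, 0.5, -0.8]
grip_width: 0.0256
gripper_force: 39.5
```

>>> {"name": "move_arm", "arguments": {"jaw": [2.5,2.5,2.5,2.5,2.5,2.5,2.5,2.5,2.5], "dp": [[0,0,1],[0,0,2],[0,0,2.5],[0,0,2.5],[0,0,1.5],[0,0,0.4],[0,0,0],[0,0,0],[0,0,0]], "turn": [[0,0,0],[0,0,0],[0,0,0],[0,0,0],[0,0,0],[0,0,0],[0,0,0],[0,0,0],[0,0,0]]}}

```text
time_s: 21.75
position: [0.5209, 0.0408, 0.1535]
tool_rot: [[0.241, 0.97, 0.002], [0.97, -0.241, -0.0], [0.0, 0.002, -1.0]]
ft_force: [0.4, 0.2, -1.3]
grip_width: 0.0259
gripper_force: 39.5
```

Aligned to within 0.5 mm. Lowering it in.

>>> {"name": "move_arm", "arguments": {"jaw": [2.5,2.5,2.5,2.5,2.5,2.5,2.5,2.5,2.5,2.5,2.5,2.5], "dp": [[0,0.05,0.5],[0,0,0.6],[0,0,0.6],[0,0,0.6],[0,0,0.6],[0,0,0.6],[0,0,0.6],[0,0,0.6],[0,0,0.5],[0,0,0.3],[0,0,0.1],[0,0,0]], "turn": [[0,0,0],[0,0,0],[0,0,0],[0,0,0],[0,0,0],[0,0,0],[0,0,0],[0,0,0],[0,0,0],[0,0,0],[0,0,0],[0,0,0]]}}

```text
time_s: 22.75
position: [0.5214, 0.0405, 0.0976]
tool_rot: [[0.241, 0.97, 0.002], [0.97, -0.241, -0.0], [0.0, 0.002, -1.0]]
ft_force: [-2.5, 0.1, 11.9]
grip_width: 0.0258
gripper_force: 40.6
```

It has touched bottom (12 N up). Release, retract, then back away toward the base for a clear view.

>>> {"name": "move_arm", "arguments": {"jaw": [4.2,4.2,4.2,4.2,4.2,4.2,4.2,4.2,4.2,4.2], "dp": [[0,0,0],[0,0,0],[0,0,0],[0,0,-0.5],[0,0,-2],[0,0,-3],[0,0,-3.5],[0,0,-3.5],[0,0,-2.5],[0,0,0]], "turn": [[0,0,0],[0,0,0],[0,0,0],[0,0,0],[0,0,0],[0,0,0],[0,0,0],[0,0,0],[0,0,0],[0,0,0]]}}

```text
time_s: 23.58
position: [0.5226, 0.0404, 0.2519]
tool_rot: [[0.241, 0.97, 0.01], [0.97, -0.241, -0.001], [0.001, 0.01, -1.0]]
ft_force: [-0.8, -0.4, -0.2]
grip_width: 0.0418
gripper_force: 0.0
```

>>> {"name": "move_arm", "arguments": {"jaw": [4.2,4.2,4.2,4.2,4.2,4.2,4.2,4.2,4.2,4.2,4.2], "dp": [[-2,-3,0],[-2,-3,0],[-2,-3,0],[-2,-3,0],[-3.5,0,0],[-3.5,0,0],[-3.5,0,0],[-3.5,0,0],[-3.5,0,0],[0,0,0],[0,0,0]], "turn": [[0,0,0],[0,0,0],[0,0,0],[0,0,0],[0,0,0],[0,0,0],[0,0,0],[0,0,0],[0,0,0],[0,0,0],[0,0,0]]}}

```text
time_s: 24.5
position: [0.3423, -0.1789, 0.2458]
tool_rot: [[0.245, 0.969, -0.001], [0.969, -0.245, 0.001], [0.001, -0.001, -1.0]]
ft_force: [0.1, -0.5, 0.6]
grip_width: 0.0415
gripper_force: 0.0
```

```bash
python3 caps.py; python3 - <<'E'
from h import *
im,d=cams.get_image("side"); cv2.imwrite("pics/end.png",im[:,:,::-1])
E
```

```text
[ 0.34227461 -0.17889668  0.24582912]
top 111 [0.5758 0.0274] 0.0139 ztop 0.1351 [225. 230. 230.]
top 79 [ 0.5625 -0.0267] 0.0119 ztop 0.1451 [98. 82. 67.]
top 108 [ 0.5491 -0.0814] 0.0141 ztop 0.1354 [210.  87.  75.]
top 108 [0.5214 0.0404] 0.0139 ztop 0.1352 [228. 229. 108.]
top 108 [ 0.508  -0.0138] 0.0137 ztop 0.1355 [ 92. 133. 206.]
top 107 [ 0.4948 -0.0676] 0.0136 ztop 0.1354 [110. 191. 112.]
top 133 [0.491  0.3572] 0.0142 ztop 0.1353 [95. 92. 84.]
side 146 [ 0.5485 -0.0805] 0.0148 ztop 0.1334 [181.  42.  30.]
side 106 [ 0.5613 -0.0244] 0.0111 ztop 0.1432 [70. 57. 41.]
side 158 [ 0.4945 -0.0668] 0.0147 ztop 0.1334 [ 59. 134.  53.]
side 156 [0.5748 0.028 ] 0.0146 ztop 0.1333 [200. 194. 165.]
side 169 [ 0.5063 -0.0131] 0.0151 ztop 0.1335 [ 57.  80. 132.]
side 173 [0.521  0.0415] 0.0141 ztop 0.1334 [204. 184.  48.]
side 287 [0.4912 0.3584] 0.0144 ztop 0.1333 [71. 60. 42.]
```

View pics/end.png

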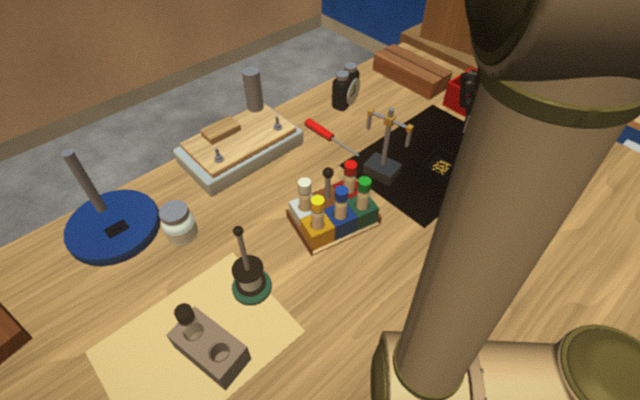

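Yellow (318,203) stands in the yellow socket, blue (341,193) in the blue socket and black (184,315) in the stand. All sit at seated height, and nothing else has moved.

```bash
python3 -c "
from h import *
print(ticket.close_job())"
```

```text
the job is handed in; nothing more can be done
None
```

The yellow and blue vials are in the sockets of their colours and the black-capped vial is in the side stand, all fully down and let go with nothing else shifted; I handed the job in at about 25 s of the 67 s allowed (no verdict was returned).

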